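Zero the photometer, then hold the check filter in its beam

TASK

Zero the bench photometer by pressing the spring plunger on its cover fully down to its stop and letting it come back up. Then take the check filter (the paddle with the round disc handle) out of the rack, pass its blade straight down through the slot in the photometer's cover, and hold it there upright with its small round glass window level with the middle of the square port in the front wall. Finish while still holding it there in the gripper: do not let it go or let it rest on the cover; leave the other paddle in the rack and the things around undisturbed.

Things in the scene. Friction and masses are not known exactly. Their poses are not given: they have to be found in the camera images.
- photometer: Fixed white housing, 110 mm (its x) by 150 mm (its y) by 100 mm high, at any yaw within about 0.3 rad. Origin: centre of its underside on the worktop; its -x face is the front with a dark display, three keys and a 24 mm square port with a black bezel; z up. The slot in the flat cover and the plunger stand at (-27, -30) mm and (10, 45) mm from the origin, in its own x and y.
- slot (a point): Centre of the mouth of the filter slot, at the top face of the cover, 100 mm above the worktop. Axes as the photometer: the slot is 8 mm along x and 38 mm along y (the blade is 6 x 36 mm, so 2 mm clearance in all each way), with a 2 mm chamfer round the mouth and a thin flat black rim round that, through a cover 8 mm thick; below it the well is free down to 88 mm under the mouth.
- beam (a point): The point in the well straight below the slot, 35 mm below its mouth (65 mm above the worktop), level with the middle of the square port: the filter's round window belongs here. Axes as the photometer.
- plunger_top (a point): Top centre of the plunger's head: a grey disc of 26 mm diameter, 10 mm thick, on a steel stem above the cover's other end; top 132 mm above the worktop when up.
- zero_plunger (a joint): Plunger travel: 0 up, 0.010 m pressed to its stop; grows as it is pressed straight down. A spring brings it back; the push needed grows from about 2 N to 6 N at the stop.
- rack: Fixed grey block, 46 mm (its x) by 150 mm (its y) by 62 mm high on a thin 62 x 164 mm foot plate, yaw within about 0.4 rad; origin: centre of its underside. Two bays at y = +35 mm and -35 mm, each 9 x 40 mm and 55 mm deep (floor 7 mm above the worktop); a paddle stands upright in each, blade down, its width along the rack's y. Which paddle is in which bay varies.
- check_filter: The check filter, a loose upright paddle 118 mm tall, about 80 g: aluminium blade 6 mm thick (x), 36 mm wide (y), 75 mm long, with a round glass window; above it a white plastic neck 12 mm thick and 20 mm wide, and a flat white round disc handle. Origin: centre of the blade's lower end; z up toward the handle. The same both ways round about z.
- filter_handle (a point): Centre of the check filter's disc handle (36 mm diameter, 12 mm thick along its x: grip it across x, from above), 100 mm above the blade's lower end; 107 mm above the worktop while in the rack. The neck's underside, wider than the slot, is 25 mm below this point. Axes as the paddle.
- filter_window (a point): Centre of the check filter's round glass window (14 mm), midway in the blade's width and thickness, 25 mm above the blade's lower end, so 75 mm below the handle's centre.
- blank_filter: The other paddle, same blade but no window and a square 34 mm white handle; stays in the rack. Origin: centre of the blade's lower end.
- bottle: Bystander: closed bottle with a ribbed blue cap, 44 x 44 x 92 mm, behind the rack; origin at the centre of its underside.
- beaker: Bystander: small beaker, 48 x 55 x 60 mm, behind the photometer; origin at the centre of its underside.
- pot: Bystander: sample pot with a lid, 43 x 43 x 48 mm, between the rack and the photometer; origin at the centre of its underside.
- dish: Bystander: flat clear dish, 62 mm wide, 15 mm high, to the left of the photometer; origin at the centre of its underside.
Mind the look-alikes: they are no part of the job. Several things have the shape of the photometer; the one meant has the colours described above.

How it is judged:
On the way, in this order (a step that is already met when the one before it is completed fails the run):
1. plunger pressed down to its stop (value of joint zero_plunger above 0.0085 m), for 0.1 s.
2. plunger let back up (value of joint zero_plunger below 0.002 m), for 0.1 s.
3. check filter lifted out of the rack by the gripper (z of check_filter in the frame of rack above 0.065 m and contact force between the fingers and check_filter above 0.5 N), for 0.2 s.
At the end, for the whole second after the job is handed in: The gripper holds the check filter (over 1 N), still, upright within 0.12 rad, its window within 6 mm in height and 4 mm sideways of the beam point, under 12 N against the photometer; plunger up (under 2 mm); the other paddle within 15 mm of its start, in the rack (x of filter_window in the frame of beam between -0.004 and 0.004 m and y of filter_window in the frame of beam between -0.004 and 0.004 m and z of filter_window in the frame of beam between -0.006 and 0.006 m and angle between check_filter's own z axis and vertical below 0.12 rad and contact force between the fingers and check_filter above 1 N and contact force between check_filter and photometer below 12 N and linear speed of check_filter below 0.02 m/s and value of joint zero_plunger below 0.002 m and distance between blank_filter and rack below 0.06 m and distance of blank_filter from where it was at the start of the episode below 0.015 m); the arm keeps its last pose, push and grip.
It fails at once if a bystander is knocked over or pushed more than 30 mm (distance of any of bottle, beaker, pot, dish from where it was at the start of the episode above 0.03 m or angle between any of bottle, beaker, pot, dish's own z axis and vertical above 0.7 rad).
It fails at once if the other paddle is pulled from the rack (height (world z) of blank_filter above 0.04 m).
It also fails if it takes over 56 s, if anything falls off the work surface, if the arm or the gripper's body presses on something with over 40 N, if the wrist force passes 120 N, or if a joint passes its speed limit or range.

ROBOT

A 7-joint arm with a two-finger parallel gripper is mounted at the origin on a cart in front of the work surface, level with it; the furniture and walls round the work are solid. World frame = base frame: x ahead of the robot, y to its left, z up, the work surface at z = 0. Lengths are in m, angles in rad, forces in N, time in s.
With the tool pointing down it reaches from about 0.4 to 0.875 m from the base axis. Payload 19.3 kg.
Tool frame: the origin (TCP) lies at the very end of the fingers, on their centre line; the grasp point (between the pads) lies 19 mm behind it; z points along the fingers, y is the line along which they close (so a half turn about z gives the same grasp; the last joint's range is limited). The gripper opens to 85 mm and grips with 20 to 120 N. Pads are 22 mm wide; open, the fingers measure 114 mm over their backs; the gripper's body (76 mm by 85 mm) begins 54 mm behind the grasp point. The pads swing forward as they close: fully open they stand 13 mm farther back than shut.
Start: joints at [1.117, 0.521, -0.036, 1.599, 0.021, 1.021, -0.113], TCP at [0.234, -0.58, 0.231] pointing down, gripper open.
Joint ranges: [-2.91, 2.91], [-0.3, 2.13], [-1.5, 1.42], [0.17, 2.43], [-1.26, 4.41], [0.16, 1.93], [-2.52, 2.52]. Speed limits (rad/s): [1.89, 1.89, 2.39, 2.39, 3.01, 3.01, 3.01].

INTERFACE

Orientations are given as [roll, pitch, yaw] about the fixed x, y, z axes, in that order (R = Rz(yaw) Ry(pitch) Rx(roll)).
In Python, from workcell import bot gives the robot as it stands.
- The arm moves only by the tool servo_tool, never from a script. Its argument "plan" is a list of rows, each a list of 7 numbers: the finger opening in cm, from 0 to 8.54, then the shift along the tool's x, y, z in cm, then the turn, a rotation vector about the tool's x, y, z in degrees. In form: [[fingers, x, y, z, wx, wy, wz], ...]. A call has 1 to 10 rows; each row is the pose to reach, as a shift and turn from the pose commanded when the call began, along the tool's axes at that moment; what a row does not reach only later rows make up. A row lasts 1/10 s, in which the tool goes at most 50 mm and 8.59 degrees, less where a joint would pass 70% of its speed; a pose out of reach is approached as far as the arm can. A call with a gripper value outside its range is refused whole. The fingers move at their own pace and stop on an object; "force" is the grip in N (left out, the last holds). Time passes only in rows, so rows that repeat a pose let the fingers close. It gives the time, the measured TCP pose, the force, the opening and the grip force at its end, in the units of the state.
- bot.observe(): the state, without advancing time (a new reading comes with each control period).
- bot.grab_frame(name): name is "scene" or "top"; returns a dict with "frame" (400x640x3 uint8, blue, green, red), "mtx" (3x3 intrinsics, pixels), "R" (3x3) and "t" (3): a world point X has camera coordinates R X + t. Camera axes: x right, y down, z forward; pixel columns grow to the right and rows downward; lengths in m; the calibration is good to about 2 mm. A picture is of the moment at which its call begins. There is no depth.
- bot.job_done(): hands the job in; it is judged then, once.
The state is a dict: "clock": time; "qpos": joint angles; "qd": joint speeds; "joint_efforts": joint torques, N m; "position": TCP position; "tool_rot": TCP orientation; "force": force on the tool from outside, world axes, zero at the start; "moment": the same for the moment, N m; "grip_width": finger opening in m; "finger_force": force on a finger pad.
Only numpy, scipy, OpenCV 4.12 (cv2) and the standard library are available. Lean on these libraries where they do the work, as an engineer would, in place of code of your own. Each camera call takes 0.05 s, during which the arm holds its last target. There are 200 camera calls.

## Working session

There is one attempt and no reset: what is moved stays moved. The work goes in short steps, Python scripts to look and compute and a tool call to move; the robot and the scene stay as the last step left them, time stands still between calls to the robot, and variables do not carry over. Pictures are saved under pics/ and viewed, at most 10 in all, crops included, and the job is handed in when it is done.

Besides the shell and the picture viewer there is one more tool, called by a JSON object that holds its "name" and its "arguments", one argument or row to a line. servo_tool: Moves the arm, as the interface text tells. Its arguments: {"type":"object","properties":{"plan":{"type":"array","items":{"type":"array","items":{"type":"number"}}},"force":{"type":"number"}},"required":["plan"]}

```bash
mkdir -p pics; python3 - <<'E'
from workcell import bot
import cv2,numpy as np,pickle
print({k:np.round(v,3) for k,v in bot.observe().items()})
for n in("scene","top"):
    f=bot.grab_frame(n);pickle.dump(f,open(n+'.pkl','wb'));cv2.imwrite(f'pics/{n}0.png',f['frame']);print(f['mtx'],f['R'],f['t'])
E
```

```text
{'clock': np.float64(0.0), 'qpos': array([ 1.117,  0.522, -0.036,  1.6  ,  0.021,  1.021, -0.113]), 'qd': array([-0.   ,  0.002,  0.001,  0.002, -0.   , -0.   , -0.   ]), 'joint_efforts': array([-0.0000e+00, -9.2712e+01,  1.9800e+00, -3.6995e+01,  1.8000e-02,
        8.0000e-03, -0.0000e+00]), 'position': array([ 0.234, -0.579,  0.231]), 'tool_rot': array([-3.14 ,  0.   ,  0.384]), 'force': array([ 0.075, -0.105, -0.178]), 'moment': array([-0.05 ,  0.026,  0.006]), 'finger_force': np.float64(0.0), 'grip_width': np.float64(0.085)}
[[416.25232625   0.         319.29524256]
 [  0.         416.25232625 200.65364769]
 [  0.           0.           1.        ]] [[-0.69453087 -0.71908197 -0.023409  ]
 [-0.46746367  0.47575846 -0.74507154]
 [ 0.54690455 -0.50653233 -0.66657364]] [0.39925876 0.29503311 0.80967285]
[[468.75885654   0.         318.54614711]
 [  0.         468.75885654 200.54983521]
 [  0.           0.           1.        ]] [[-0.01053818 -0.99975452 -0.01948965]
 [-0.99238928  0.012848   -0.12246815]
 [ 0.12268849  0.01805073 -0.99228106]] [0.05327608 0.53829128 1.45603089]
```

View pics/scene0.png

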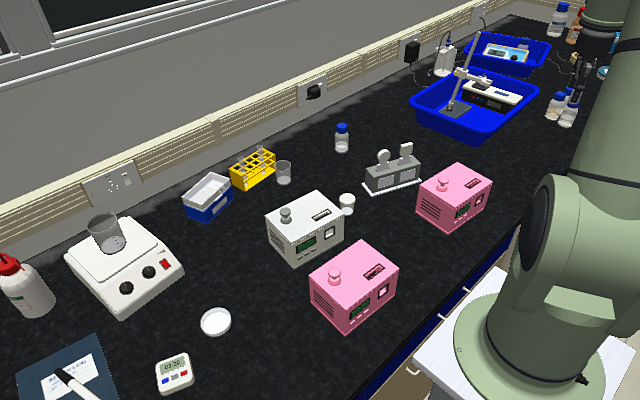

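View pics/top0.png

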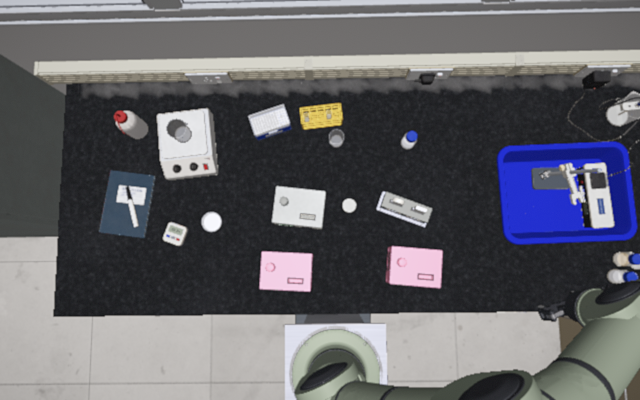

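```bash
cat > h.py <<'E'
import cv2,numpy as np,pickle
from workcell import bot
def ray(f,uv,z):
    d=f['R'].T@np.linalg.inv(f['mtx'])@np.array([uv[0],uv[1],1.]);c=-f['R'].T@f['t']
    return c+d*(z-c[2])/d[2]
def proj(f,X):
    p=f['mtx']@(f['R']@np.asarray(X,float)+f['t']);return p[:2]/p[2]
E
python3 - <<'E'
from h import *
T=pickle.load(open('top.pkl','rb'));S=pickle.load(open('scene.pkl','rb'))
t=cv2.resize(T['frame'][178:238,262:442],None,fx=4.4,fy=4.4,interpolation=cv2.INTER_CUBIC)
s=cv2.resize(S['frame'][135:268,260:430],None,fx=2.5,fy=2.5,interpolation=cv2.INTER_CUBIC)
c=np.zeros((t.shape[0]+s.shape[0],800,3),np.uint8);c[:t.shape[0],:t.shape[1]]=t;c[t.shape[0]:,:s.shape[1]]=s
cv2.imwrite('pics/crop.png',c)
g=T['frame'][175:240,262:335].astype(int);sat=g.max(2)-g.min(2)
print('gray row samples');print(cv2.cvtColor(T['frame'],cv2.COLOR_BGR2GRAY)[208:226,292:322])
E
```

```text
gray row samples
[[224 223 223 222 222 223 223 223 223 224 225 226 226 226 225 226 227 227
  228 227 226 226 226 227 227 227 227 226 227 230]
 [224 224 223 222 222 223 223 223 223 223 225 226 226 225 225 226 227 227
  227 227 226 226 226 227 226 227 227 227 227 230]
 [224 225 224 223 223 224 224 224 224 224 225 225 225 225 224 225 226 226
  227 227 226 226 226 225 226 227 228 227 227 230]
 [224 225 224 223 224 225 226 226 226 227 228 227 226 226 226 227 227 228
  227 227 226 226 226 226 226 226 227 228 228 232]
 [224 224 223 222 224 225 226 225 219 218 219 218 218 220 222 225 226 227
  229 229 228 228 228 227 226 226 226 227 229 232]
 [224 223 223 223 224 225 226 216 176 166 168 171 174 180 186 197 201 204
  216 219 219 220 222 224 227 226 225 226 228 231]
 [223 223 223 223 223 225 224 203 162 183 174 175 177 171 163 158 157 157
  162 166 171 175 182 201 223 226 225 226 228 229]
 [224 224 224 224 223 226 224 199 160 185 189 183 184 189 182 177 184 193
  189 184 181 175 155 170 218 227 226 226 228 229]
 [223 224 225 225 225 227 224 196 160 185 195 191 191 194 191 190 193 197
  194 192
[... 467 characters left out ...]
224 222 221 219 219 219
  217 213 201 191 181 205 223 226 226 227 230 227]
 [227 227 228 229 228 228 228 228 228 228 229 229 229 229 230 230 230 230
  229 228 225 224 220 223 226 226 225 226 230 226]
 [229 230 230 230 229 229 229 229 228 229 229 229 229 229 229 230 229 228
  226 227 228 229 228 228 227 226 226 226 229 223]
 [226 227 228 229 229 229 231 231 231 231 231 231 230 230 230 230 230 228
  226 225 226 228 228 228 227 227 226 226 227 213]
 [182 186 197 209 212 214 223 226 227 227 228 228 230 230 229 232 232 231
  229 228 228 229 229 228 227 227 226 227 227 209]
 [120 112 126 147 153 156 165 172 179 182 186 197 209 212 214 224 226 226
  225 225 226 228 228 227 229 230 229 230 229 208]]
```

View pics/crop.png

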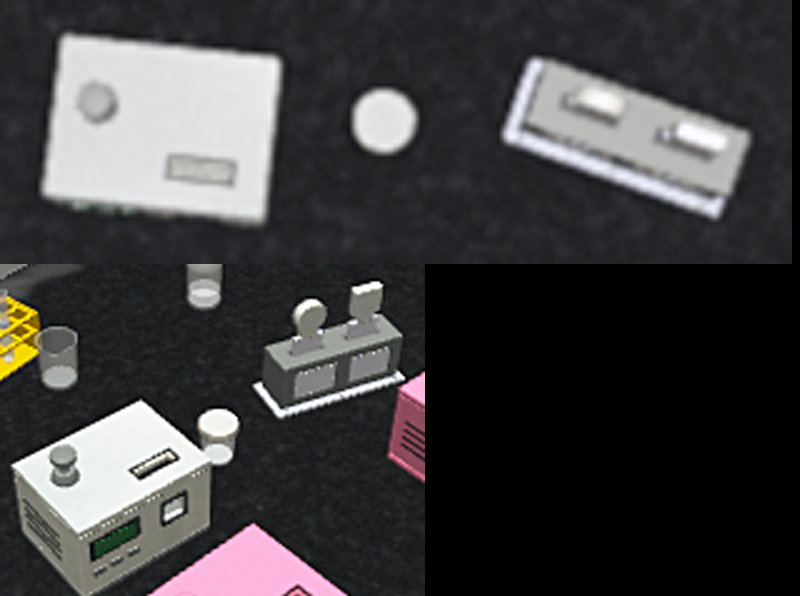

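Scene (305,230)/top (298,207) is the white housing with the green display and port, so it is the photometer; the pink ones at scene (353,288) and (454,198) are look-alikes. The check filter is the round disc at scene (383,156)/top (398,200), in the left bay; the square one at (406,150) is the blank.

```bash
cat > meas.py <<'E'
from h import *
T=pickle.load(open('top.pkl','rb'));S=pickle.load(open('scene.pkl','rb'))
def dark(f,x0,x1,y0,y1,th):
    g=cv2.cvtColor(f['frame'],cv2.COLOR_BGR2GRAY)[y0:y1,x0:x1].astype(float)
    m=(g<th).astype(np.uint8);n,l,st,c=cv2.connectedComponentsWithStats(m)
    k=1+np.argmax(st[1:,4]);m=(l==k).astype(np.uint8);cs,_=cv2.findContours(m,0,1)
    h=np.zeros_like(m);cv2.drawContours(h,cs,-1,1,-1)
    ys,xs=np.nonzero(h);return np.c_[xs+x0,ys+y0].astype(float)
def rect(pts,f,z):
    w=np.array([ray(f,p,z)[:2] for p in pts],np.float32)
    (c,s,a)=cv2.minAreaRect(w*1000);return w.mean(0),np.array(c)/1000,s,a
for n,f,b in(("top",T,(294,320,209,224,208)),("scene",S,(308,334,206,228,185))):
    p=dark(f,*b);print(n,'slot',len(p),p.mean(0),*rect(p,f,.1))
# cover top face
for n,f,b,th in(("top",T,(262,336,175,240),205),("scene",S,(255,352,180,272),215)):
    x0,x1,y0,y1=b;g=cv2.cvtColor(f['frame'],cv2.COLOR_BGR2GRAY)[y0:y1,x0:x1]
    _,l,st,c=cv2.connectedComponentsWithStats((g>th).astype(np.uint8));k=1+np.argmax(st[1:,4])
    cs,_=cv2.findContours((l==k).astype(np.uint8),0,1);p=cs[0][:,0]+[x0,y0];print(n,'cover',*rect(p,f,.1),'(contour)')
# plunger head in top view: darker than cover
p=dark(T,276,294,194,210,212);print('plunger top',p.mean(0),cv2.minEnclosingCircle(p.astype(np.float32)),ray(T,p.mean(0),.132))
# rack top face and handles
x0,x1,y0,y1=370,440,185,232;g=cv2.cvtColor(T['frame'],cv2.COLOR_BGR2GRAY)[y0:y1,x0:x1]
for lo,hi in((130,200),(205,256)):
    m=cv2.inRange(g,lo,hi-1);n,l,st,c=cv2.connectedComponentsWithStats(m)
    for k in range(1,n):
        if st[k,4]>25:
            q=np.argwhere(l==k)[:,::-1]+[x0,y0];print(lo,st[k],q.mean(0),'z62',*rect(q,T,.062),'z107',ray(T,q.mean(0),.115)[:2])
g=cv2.cvtColor(S['frame'],cv2.COLOR_BGR2GRAY);x0,x1,y0,y1=365,425,136,200
for th in (170,190):
  n,l,st,c=cv2.connectedComponentsWithStats((g[y0:y1,x0:x1]>th).astype(np.uint8))
  for k in range(1,n):
    if st[k,4]>15:print('scene',th,st[k],c[k]+[x0,y0])
E
python3 meas.py
```

```text
top slot 112 [307.24107143 216.22321429] [0.48336276 0.0804451 ] [0.48368112 0.08088603] (50.208351135253906, 20.093996047973633) 82.95463562011719
scene slot 128 [321.1640625 214.6484375] [0.48303416 0.07931329] [0.48309647 0.07900043] (48.28596878051758, 19.92568588256836) 83.03948211669922
top cover [0.513509   0.10683255] [0.51376184 0.10695809] (148.611572265625, 108.90309143066406) 83.0252456665039 (contour)
scene cover [0.5056258 0.0983761] [0.50669327 0.09530705] (171.63827514648438, 117.2088851928711) 82.81122589111328 (contour)
plunger top [283.5862069  201.06896552] ((283.637939453125, 200.91378784179688), 5.343544960021973) [0.52650537 0.14903176 0.132     ]
130 [  9   6  53  33 703] [404.57325747 207.59886202] z62 [ 0.5099512 -0.2199572] [ 0.51040421 -0.21925133] (161.64637756347656, 55.283233642578125) 69.05105590820312 z107 [ 0.50427884 -0.21125603]
205 [  7   7  48  35 128] [395.84375   212.6171875] z62 [ 0.49469253 -0.19246343] [ 0.50656824 -0.21553181] (155.28085327148438, 57.72426223754883) 69.06578063964844 z107 [ 0.48955333 -0.18480402]
205 [24 13 10  6 37] [398.43243243 200.24324324] z62 [ 0.5331175  -0.20177723] [ 0.53341077 -0.20184201] (28.29987907409668, 11.934925079345703) 70.54119873046875 z107 [ 0.52664498 -0.19366925]
205 [46 21 11  6 45] [421.13333333 208.4       ] z62 [ 0.5067618  -0.27105814] [ 0.50692953 -0.27079111] (33.84791946411133, 11.89720630645752) 70.54574584960938 z107 [ 0.5012526  -0.26041834]
scene 170 [36  6 12  5 34] [406.38235294 143.94117647]
scene 170 [13 13 11  8 37] [382.13513514 151.72972973]
scene 170 [  0  42  57  18 154] [391.24675325 187.34415584]
scene 190 [36  6 12  5 32] [406.28125 143.96875]
scene 190 [13 13 11  7 32] [382.59375 151.28125]
scene 190 [  0  42  57  18 129] [390.66666667 187.48062016]
```

{"name": "servo_tool", "arguments": {
  "plan": [
    [0,54.7,-56.6,3,0,0,-61],
    [0,54.7,-56.6,3,0,0,-61],
    [0,54.7,-56.6,3,0,0,-61],
    [0,54.7,-56.6,3,0,0,-61],
    [0,54.7,-56.6,3,0,0,-61],
    [0,54.7,-56.6,3,0,0,-61],
    [0,54.7,-56.6,3,0,0,-61],
    [0,54.7,-56.6,3,0,0,-61],
    [0,54.7,-56.6,3,0,0,-61],
    [0,54.7,-56.6,3,0,0,-61]
  ]
}}

```text
clock: 1.1
position: [0.4216, -0.1146, 0.2122]
tool_rot: [3.142, 0.0, 1.448]
force: [1.1, -1.4, -0.2]
grip_width: -0.0
finger_force: 0.0
```

```bash
cat >> h.py <<'E'
from scipy.spatial.transform import Rotation as Ro
def go(x,y,z,yawdeg):
    s=bot.observe();R=Ro.from_euler('xyz',s['tool_rot']);G=Ro.from_euler('xyz',[np.pi,0,np.radians(yawdeg)])
    print('t',s['clock'],'pos',np.round(s['position'],4),'rot',np.round(s['tool_rot'],4),'F',np.round(s['force'],1),'w',s['grip_width'],s['finger_force'])
    print('shift cm',np.round(R.inv().apply(np.array([x,y,z])-s['position'])*100,2),'turn',np.round((R.inv()*G).as_rotvec(degrees=True),2))
E
python3 -c "
from h import *
S=pickle.load(open('scene.pkl','rb'));T=pickle.load(open('top.pkl','rb'))
print(ray(S,(384,157),.107),ray(T,(398.4,200.2),.12))
go(.529,.15,.2,83)"
```

```text
[ 0.51789377 -0.19011821  0.107     ] [ 0.52616571 -0.1928118   0.12      ]
t 1.1 pos [ 0.4216 -0.1146  0.2122] rot [3.1415e+00 2.0000e-04 1.4480e+00] F [ 1.1 -1.4 -0.2] w -1.639238290366502e-05 0.0
shift cm [27.58  7.41  1.22] turn [ 0.    0.01 -0.04]
```

{"name": "servo_tool", "arguments": {
  "plan": [
    [0,27.6,7.4,1.2,0,0,0],
    [0,27.6,7.4,1.2,0,0,0],
    [0,27.6,7.4,1.2,0,0,0],
    [0,27.6,7.4,1.2,0,0,0],
    [0,27.6,7.4,1.2,0,0,0],
    [0,27.6,7.4,1.2,0,0,0],
    [0,27.6,7.4,1.2,0,0,0],
    [0,27.6,7.4,3,0,0,0],
    [0,27.6,7.4,5,0,0,0],
    [0,27.6,7.4,6.5,0,0,0]
  ]
}}

```text
clock: 2.1
position: [0.5281, 0.1479, 0.1461]
tool_rot: [-3.141, 0.001, 1.448]
force: [-0.2, 0.4, 1.4]
grip_width: -0.0003
finger_force: 0.0
```

{"name": "servo_tool", "arguments": {
  "plan": [
    [0,0,0,0,0,0,0],
    [0,0,0,0,0,0,0]
  ]
}}

```text
clock: 2.3
position: [0.5285, 0.1483, 0.1475]
tool_rot: [-3.141, 0.0, 1.448]
force: [-0.6, -0.3, 0.0]
grip_width: 0.0001
finger_force: 0.0
```

```bash
python3 -c "
from h import *
f=bot.grab_frame('scene');cv2.imwrite('pics/p.png',cv2.resize(f['frame'][150:275,250:370],None,fx=4,fy=4))
go(.529,.15,.121,83)"
```

```text
t 2.35 pos [0.5288 0.1484 0.1479] rot [ 3.1411e+00 -3.0000e-04  1.4482e+00] F [ 0.4 -0.4  0.4] w -3.785430495092402e-05 0.0
shift cm [ 0.16 -0.    2.69] turn [ 0.03 -0.02 -0.03]
```

View pics/p.png

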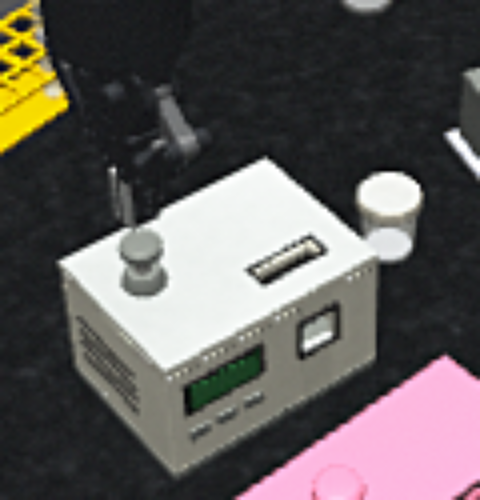

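The closed fingertips are at crop (140,225), right above the plunger head at (142,240). Pressing.

{"name": "servo_tool", "arguments": {
  "plan": [
    [0,0.1,0,0.8,0,0,0],
    [0,0.1,0,1.2,0,0,0],
    [0,0.1,0,1.6,0,0,0],
    [0,0.1,0,2.0,0,0,0],
    [0,0.1,0,2.3,0,0,0],
    [0,0.1,0,2.6,0,0,0],
    [0,0.1,0,2.7,0,0,0],
    [0,0.1,0,2.7,0,0,0],
    [0,0.1,0,2.7,0,0,0]
  ]
}}

```text
clock: 3.25
position: [0.5289, 0.1495, 0.1214]
tool_rot: [3.141, 0.0, 1.448]
force: [-8.1, -4.3, 26.8]
grip_width: -0.0004
finger_force: 13.5
```

{"name": "servo_tool", "arguments": {
  "plan": [
    [0,0,0,0,0,0,0],
    [0,0,0,0,0,0,0],
    [0,0,0,-1,0,0,0],
    [0,0,0,-3,0,0,0],
    [0,0,0,-6,0,0,0],
    [0,0,0,-9,0,0,0],
    [8.5,0,0,-10,0,0,0],
    [8.5,0,0,-10,0,0,0]
  ]
}}

```text
clock: 4.05
position: [0.5293, 0.1496, 0.2213]
tool_rot: [3.139, -0.001, 1.448]
force: [-0.4, -0.4, 0.4]
grip_width: 0.0284
finger_force: 0.0
```

```bash
python3 -c "
from h import *
go(.523,-.192,.21,69.2)"
```

```text
t 4.05 pos [0.5293 0.1496 0.2213] rot [ 3.1395e+00 -7.0000e-04  1.4482e+00] F [-0.4 -0.4  0.4] w 0.028376283135305057 0.0
shift cm [-33.98   3.55   1.11] turn [ 0.12 -0.05 13.77]
```

{"name": "servo_tool", "arguments": {
  "plan": [
    [8.5,-34,3.5,0,0,0,13.8],
    [8.5,-34,3.5,0,0,0,13.8],
    [8.5,-34,3.5,0,0,0,13.8],
    [8.5,-34,3.5,0,0,0,13.8],
    [8.5,-34,3.5,0,0,0,13.8],
    [8.5,-34,3.5,0,0,0,13.8],
    [8.5,-34,3.5,0,0,0,13.8],
    [8.5,-34,3.5,0,0,0,13.8],
    [8.5,-34,3.5,3,0,0,13.8],
    [8.5,-34,3.5,3,0,0,13.8]
  ]
}}

```text
clock: 5.05
position: [0.5199, -0.1917, 0.1865]
tool_rot: [-3.136, 0.0, 1.208]
force: [-0.4, 0.8, -0.1]
grip_width: 0.0853
finger_force: 0.0
```

```bash
python3 -c "
from h import *
f=bot.grab_frame('scene');cv2.imwrite('pics/q.png',cv2.resize(f['frame'][90:210,340:460],None,fx=4,fy=4))
print(proj(f,bot.observe()['position'])-[340,90])
go(.523,-.192,.088,69.2)"
```

```text
[46.05627789 40.42975015]
t 5.1 pos [ 0.5207 -0.1916  0.1883] rot [-3.1373  0.      1.2081] F [0.4 0.6 0.3] w 0.08499894355554384 0.0
shift cm [ 0.04  0.27 10.03] turn [-0.25  0.    0.02]
```

View pics/q.png

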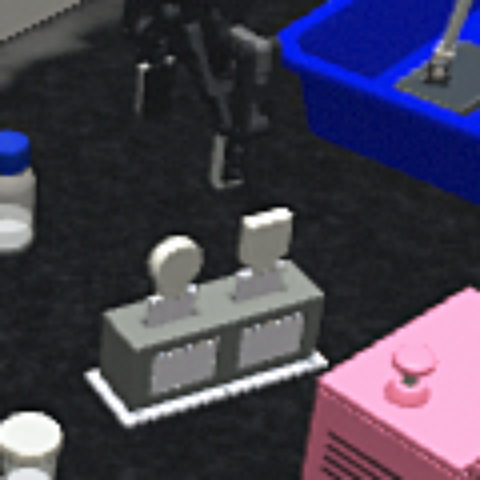

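The open fingers straddle the round disc at crop (176,265), tips at (140,115) and (225,185). Descend and grip.

{"name": "servo_tool", "arguments": {
  "plan": [
    [8.5,0,0.2,4,0,0,0],
    [8.5,0,0.2,7,0,0,0],
    [8.5,0,0.2,9,0,0,0],
    [8.5,0,0.2,9.9,0,0,0],
    [8.5,0,0.2,9.9,0,0,0],
    [3,0,0.2,9.9,0,0,0],
    [3,0,0.2,9.9,0,0,0],
    [3,0,0.2,9.9,0,0,0],
    [3,0,0.2,9.9,0,0,0],
    [3,0,0.2,9.9,0,0,0]
  ],
  "force": 40
}}

```text
clock: 6.1
position: [0.5239, -0.193, 0.0916]
tool_rot: [3.141, 0.0, 1.207]
force: [0.1, -0.4, 0.9]
grip_width: 0.0299
finger_force: 0.0
```

{"name": "servo_tool", "arguments": {
  "plan": [
    [2,0,0,0,0,0,0],
    [1,0,0,0,0,0,0],
    [0,0,0,0,0,0,0],
    [0,0,0,0,0,0,0],
    [0,0,0,0,0,0,0],
    [0,0,0,0,0,0,0]
  ]
}}

```text
clock: 6.7
position: [0.5239, -0.1929, 0.0914]
tool_rot: [3.141, -0.0, 1.208]
force: [-1.9, 0.5, 5.1]
grip_width: 0.0113
finger_force: 39.4
```

{"name": "servo_tool", "arguments": {
  "plan": [
    [0,0,0,-1,0,0,0],
    [0,0,0,-2.5,0,0,0],
    [0,0,0,-4,0,0,0],
    [0,0,0,-6,0,0,0],
    [0,0,0,-8,0,0,0],
    [0,0,0,-10,0,0,0],
    [0,0,0,-12,0,0,0],
    [0,0,0,-12.5,0,0,0],
    [0,0,0,-12.5,0,0,0],
    [0,0,0,-12.5,0,0,0]
  ]
}}

```text
clock: 7.7
position: [0.5235, -0.1929, 0.2158]
tool_rot: [-3.141, 0.0, 1.208]
force: [-1.0, 0.4, -1.9]
grip_width: 0.0112
finger_force: 39.1
```

```bash
python3 -c "
from h import *
go(.4834,.080,.225,83)"
```

```text
t 7.7 pos [ 0.5235 -0.1929  0.2158] rot [-3.1410e+00  1.0000e-04  1.2076e+00] F [-1.   0.4 -1.9] w 0.011227812531963104 39.10380184650421
shift cm [ 24.08 -13.44  -0.91] turn [ -0.03  -0.   -13.81]
```

{"name": "servo_tool", "arguments": {
  "plan": [
    [0,1.2,-0.7,-0.9,0,0,-1],
    [0,4,-2.2,-0.9,0,0,-3],
    [0,7.5,-4.2,-0.9,0,0,-5],
    [0,11,-6.1,-0.9,0,0,-7],
    [0,14.5,-8.1,-0.9,0,0,-9],
    [0,18,-10,-0.9,0,0,-11],
    [0,21,-11.7,-0.9,0,0,-12.5],
    [0,23,-12.8,-0.9,0,0,-13.8],
    [0,24.1,-13.4,-0.9,0,0,-13.8],
    [0,24.1,-13.4,-0.9,0,0,-13.8]
  ]
}}

```text
clock: 8.7
position: [0.4837, 0.0816, 0.2252]
tool_rot: [-3.141, -0.0, 1.451]
force: [-0.4, -1.2, -0.9]
grip_width: 0.0111
finger_force: 39.1
```

{"name": "servo_tool", "arguments": {
  "plan": [
    [0,0,0,0,0,0,0],
    [0,0,0,0,0,0,0],
    [0,0,0,0,0,0,0]
  ]
}}

```text
clock: 9.0
position: [0.4843, 0.079, 0.2252]
tool_rot: [-3.141, 0.0, 1.447]
force: [-0.1, -0.1, -0.2]
grip_width: 0.0113
finger_force: 39.1
```

```bash
python3 - <<'E'
from h import *
f=bot.grab_frame('scene');pickle.dump(f,open('s2.pkl','wb'))
go(.4834,.080,.2,83)
p=bot.observe()['position']
for dz in (.0156,-.0094,-.0594,-.0844):print(dz,proj(f,p+[0,0,dz]))
cv2.imwrite('pics/r.png',cv2.resize(f['frame'][120:260,250:390],None,fx=4.2,fy=4.2,interpolation=cv2.INTER_CUBIC))
E
```

```text
t 9.05 pos [0.4843 0.0791 0.2252] rot [-3.1415e+00  2.0000e-04  1.4470e+00] F [-0.   1.1 -1. ] w 0.011506474294003505 39.092960357666016
shift cm [ 0.07 -0.1   2.52] turn [-0.    0.01 -0.09]
0.0156 [319.46306959 165.82023857]
-0.0094 [319.73345585 175.17794141]
-0.0594 [320.24496746 192.88066596]
-0.0844 [320.48712962 201.2615709 ]
```

View pics/r.png

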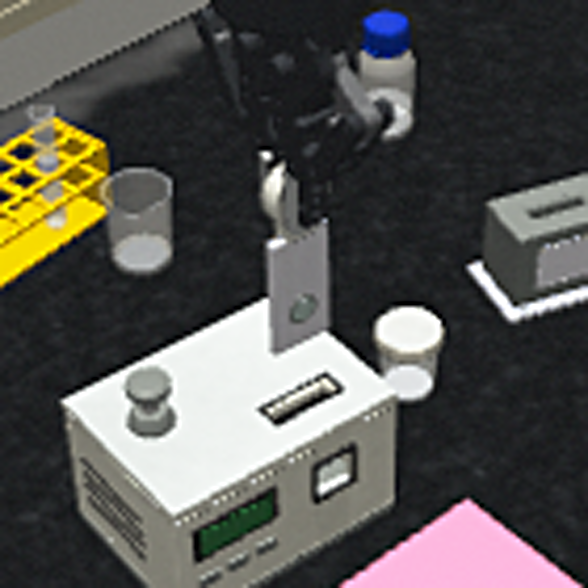

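```bash
cat > win.py <<'E'
from h import *
import sys
f=pickle.load(open('s2.pkl','rb'));p=bot.observe()['position']
a=np.radians(-7);X=np.array([np.cos(a),np.sin(a),0]);Y=np.array([-np.sin(a),np.cos(a),0])
g=cv2.cvtColor(f['frame'],cv2.COLOR_BGR2GRAY)
print(g[170:206,312:331])
C=p+[0,0,-.0844]
for n,yy,zz in(('window',0,.025),('botL',.018,0),('botR',-.018,0),('topL',.018,.075),('topR',-.018,.075)):
    print(n,proj(f,C-.003*X+yy*Y+[0,0,zz]))
print('slot',proj(f,[.4834,.08,.1]),'1mm X,Y,Z px',[np.round(proj(f,C+.001*d)-proj(f,C),2) for d in(X,Y,np.array([0,0,1]))])
E
python3 win.py
```

```text
[[ 37  85 124 135 115  93 104 104  99  22  33  25  37  48  35  24  30  38
   34]
 [ 24  38  82 126 119  94 104 104  97  13  20  27  40  45  33  16  27  35
   34]
 [ 23  21  36  78 118  91  84 105  98  13  18  23  15  17  82 166  21  27
   26]
 [ 36  26  32  80 120  90  88 104  99  46  14  21  53  66 116 103  29  26
   28]
 [ 42  32  28  69 129 114  87 100 101  97  71  66 116 125 136 129  33  28
   34]
 [ 36  34  17  60 144 118 118  99  96  99 115 117  96 131 135 132  30  29
   36]
 [ 29  23  34 105 148 142 113 117 120 117  91 130 125 129 132 133  45  22
   30]
 [ 41  89 189 255 255 255 143 111  91 130 123 128 127 128 130 132  39  18
   24]
 [ 25 126 255 255 213 157 123 125 122 128 128 125 125 126 130 131  41  22
   29]
 [ 30  91 164 160 128 116 123 126 125 129 126 125 125 126 129 131  45  26
   32]
 [ 36  86 136 122 124 124 124 125 128 127 127 126 126 126 130 128  43  22
   30]
 [ 27  77 142 126 127 125 126 127 128 126 124 124 125 126 132 131  41  22
   34]
 [ 34  75 142 130 129 126 122 126 128 127 126 123 126 126 130 132  59  21
   31]
 [ 30  78 141 130 129 126 127 125 128 125 125 1
[... 1399 characters left out ...]
 194
    0]
 [245 249 186 116 120 125 120 113 110 124 210 255 252 250 248 249 254 255
  193]
 [245 248 184 113 117 117 110 124 214 255 252 251 246 244 244 243 245 252
  255]
 [246 245 169 104 103 126 213 255 252 251 247 245 245 244 243 243 243 246
  251]
 [245 248 243 180 206 254 250 249 247 245 245 245 244 244 244 244 244 245
  246]
 [244 245 248 247 248 248 246 244 244 244 243 243 242 243 244 243 244 244
  245]]
window [321.0617081  193.57223565]
botL [314.88102643 205.31012781]
botR [327.59236305 198.65959509]
topL [313.80093752 179.17012425]
topR [327.23992625 172.60648665]
slot [320.86881377 214.69482254] 1mm X,Y,Z px [array([-0.27, -0.23]), array([-0.35,  0.18]), array([-0.01, -0.33])]
```

{"name": "servo_tool", "arguments": {
  "plan": [
    [0,0.18,-0.1,1,0,0,0],
    [0,0.18,-0.1,2,0,0,0],
    [0,0.18,-0.1,2.8,0,0,0],
    [0,0.18,-0.1,3,0,0,0],
    [0,0.18,-0.1,3,0,0,0],
    [0,0.18,-0.1,3,0,0,0],
    [0,0.18,-0.1,3,0,0,0]
  ]
}}

```text
clock: 9.75
position: [0.4836, 0.0819, 0.1955]
tool_rot: [3.141, -0.0, 1.448]
force: [-0.0, -0.0, -0.5]
grip_width: 0.0116
finger_force: 39.1
```

```bash
python3 - <<'E'
from h import *
f=bot.grab_frame('scene');pickle.dump(f,open('s2.pkl','wb'))
go(.4835,.081,.195,83)
cv2.imwrite('pics/r2.png',cv2.resize(f['frame'][165:235,285:355],None,fx=8,fy=8,interpolation=cv2.INTER_CUBIC))
E
python3 win.py | tail -7
```

```text
t 9.8 pos [0.4836 0.0819 0.1955] rot [ 3.1411e+00 -1.0000e-04  1.4484e+00] F [-0.6 -0.2 -1. ] w 0.011708585273684185 39.09051597118378
shift cm [-0.09  0.    0.05] turn [ 0.03 -0.01 -0.01]
  245]]
window [320.67970237 204.23002141]
botL [314.61980825 215.64626283]
botR [327.09820386 208.95160192]
topL [313.54681921 190.60450774]
topR [326.72569259 183.9737682 ]
slot [320.86881377 214.69482254] 1mm X,Y,Z px [array([-0.26, -0.23]), array([-0.35,  0.19]), array([-0.01, -0.32])]
```

View pics/r2.png

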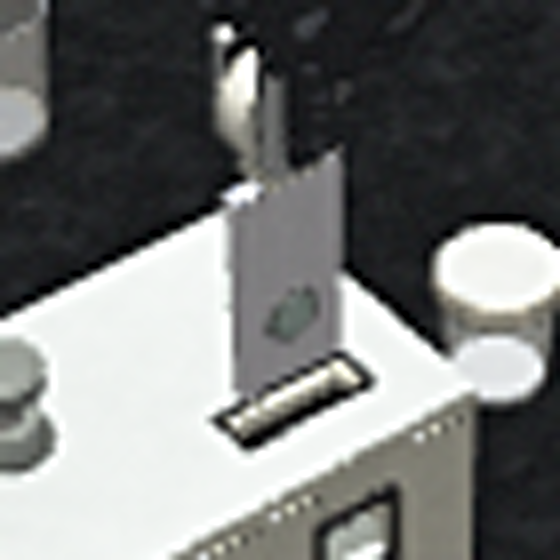

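The blade's lower edge (crop (237,398)–(343,348)) is parallel to the slot (centre (293,400)) and about 2 mm too far left. Correct and feel down.

{"name": "servo_tool", "arguments": {
  "plan": [
    [0,-0.22,-0.08,0.3,0,0,0],
    [0,-0.22,-0.08,0.6,0,0,0],
    [0,-0.22,-0.08,0.9,0,0,0],
    [0,-0.22,-0.08,1.1,0,0,0],
    [0,-0.22,-0.08,1.2,0,0,0],
    [0,-0.22,-0.08,1.2,0,0,0],
    [0,-0.22,-0.08,1.2,0,0,0]
  ]
}}

```text
clock: 10.5
position: [0.4824, 0.0798, 0.1833]
tool_rot: [3.142, -0.0, 1.448]
force: [-0.4, 0.5, -0.6]
grip_width: 0.0115
finger_force: 39.1
```

{"name": "servo_tool", "arguments": {
  "plan": [
    [0,0,0,0.1,0,0,0],
    [0,0,0,0.2,0,0,0],
    [0,0,0,0.3,0,0,0],
    [0,0,0,0.3,0,0,0]
  ]
}}

```text
clock: 10.9
position: [0.4823, 0.0798, 0.1801]
tool_rot: [-3.141, 0.0, 1.448]
force: [0.6, 0.1, -0.9]
grip_width: 0.0116
finger_force: 39.1
```

{"name": "servo_tool", "arguments": {
  "plan": [
    [0,0,0,0.1,0,0,0],
    [0,0,0,0.2,0,0,0],
    [0,0,0,0.3,0,0,0],
    [0,0,0,0.4,0,0,0],
    [0,0,0,0.4,0,0,0]
  ]
}}

```text
clock: 11.4
position: [0.4823, 0.0798, 0.1761]
tool_rot: [-3.141, 0.0, 1.448]
force: [0.1, 0.1, 0.1]
grip_width: 0.0118
finger_force: 39.1
```

{"name": "servo_tool", "arguments": {
  "plan": [
    [0,0,0,0.4,0,0,0],
    [0,0,0,0.8,0,0,0],
    [0,0,0,1.2,0,0,0],
    [0,0,0,1.2,0,0,0]
  ]
}}

```text
clock: 11.8
position: [0.4821, 0.0797, 0.1636]
tool_rot: [-3.141, 0.0, 1.448]
force: [-0.1, 0.7, 0.1]
grip_width: 0.0113
finger_force: 39.1
```

{"name": "servo_tool", "arguments": {
  "plan": [
    [0,0,0,0.5,0,0,0],
    [0,0,0,1.0,0,0,0],
    [0,0,0,1.5,0,0,0],
    [0,0,0,2.0,0,0,0],
    [0,0,0,2.5,0,0,0],
    [0,0,0,3.0,0,0,0],
    [0,0,0,3.5,0,0,0],
    [0,0,0,3.9,0,0,0],
    [0,0,0,3.95,0,0,0],
    [0,0,0,3.95,0,0,0]
  ]
}}

```text
clock: 12.8
position: [0.4823, 0.0798, 0.1247]
tool_rot: [-3.141, -0.0, 1.448]
force: [-0.2, 0.4, -0.5]
grip_width: 0.0115
finger_force: 39.1
```

```bash
python3 - <<'E'
from h import *
f=bot.grab_frame('scene');go(.4823,.0798,.124,83)
a=np.radians(-7);X=np.array([np.cos(a),np.sin(a),0])
print('port mid',proj(f,np.array([.4834,.08,.065])-.028*X)-[285,165])
cv2.imwrite('pics/r3.png',cv2.resize(f['frame'][165:235,285:355],None,fx=8,fy=8,interpolation=cv2.INTER_CUBIC))
E
```

```text
t 12.85 pos [0.4824 0.0798 0.1248] rot [ 3.1415 -0.      1.4484] F [ 0.4  0.2 -0.9] w 0.011547418386708029 39.07647728919983
shift cm [-0.   -0.01  0.08] turn [ 0.01 -0.   -0.01]
port mid [43.41457124 67.00596457]
```

View pics/r3.png

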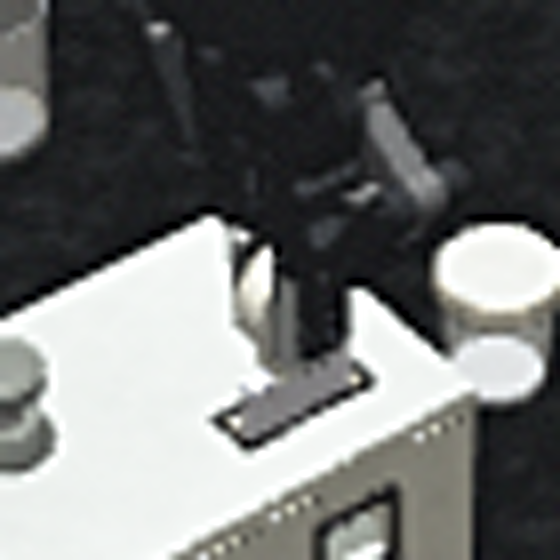

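The blade fills the slot (crop (290,400)) and the plunger is up. The images suggest the paddle sits 1–2 mm high in the grip, so lower it slightly and hand in.

{"name": "servo_tool", "arguments": {
  "plan": [
    [0,0,0,0.07,0,0,0],
    [0,0,0,0.13,0,0,0],
    [0,0,0,0.13,0,0,0],
    [0,0,0,0.13,0,0,0],
    [0,0,0,0.13,0,0,0]
  ]
}}

```text
clock: 13.35
position: [0.4824, 0.0798, 0.1235]
tool_rot: [3.142, -0.0, 1.448]
force: [0.1, 0.6, -1.2]
grip_width: 0.0116
finger_force: 39.1
```

```bash
python3 -c "
from h import *
go(.4823,.0798,.1235,83);print(bot.job_done())"
```

```text
t 13.35 pos [0.4824 0.0798 0.1235] rot [ 3.1415 -0.      1.4484] F [ 0.1  0.6 -1.2] w 0.011638896141006435 39.07727837562561
shift cm [ 0.   -0.01  0.  ] turn [ 0.   -0.   -0.01]
the job is handed in; nothing more can be done
None
```

I pressed the plunger to its stop and let it back up, then handed the job in at 13.35 s with the check filter gripped upright in the slot, its window at about beam height (estimated, within 2–3 mm); no verdict was returned.

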